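# Clamp the glued bearing block

### The arm

A 6-joint arm with a two-finger parallel gripper is mounted at the origin on the work surface. World frame = base frame: x ahead of the robot, y to its left, z up, the work surface at z = 0. Lengths are in m, angles in rad, forces in N, time in s.
With the tool pointing down it reaches from about 0.2 to 0.875 m from the base axis. Payload 3.4 kg.
Tool frame: the origin (TCP) lies at the centre of the arm's flange, where the gripper is bolted on; the fingertips stand 199 mm ahead of it and the grasp point (between the pads) lies 180 mm ahead of it; z points along the fingers, y is the direction in which the jaws open and shut (so a half turn about z gives the same grasp; the last joint's range is limited). The gripper opens to 94 mm and grips with 3 to 60 N. Pads are 16 mm wide; open, the fingers measure 119 mm over their backs; the gripper's body (75 mm by 177 mm) begins 78 mm behind the grasp point.
Start: joints at [-1.339, 0.276, 1.505, -0, 1.361, -0.121], TCP at [0.199, -0.54, 0.405] pointing down, gripper open.
Joint ranges: [-2.89, 2.89], [-0.75, 2.08], [0.22, 2.7], [-1.18, 4.32], [0.11, 2.71], [-2.7, 2.7]. Speed limits (rad/s): [2.57, 2.57, 3.14, 3.14, 3.14, 3.14].

### API

Orientations are given as a unit quaternion [w, x, y, z].
In Python, from station import * gives the robot as it stands.
- The arm moves only by the tool carry_out, never from a script. Its argument "series" is a list that holds one entry, the list of rows, each a list of 7 numbers: the gripper's target within -1 to 1 (fully open at 1, half-way at 0, shut at -1), then the shift along the tool's x, y, z in cm, then the turn, a rotation vector about the tool's x, y, z in rad. In form: [[[hand, x, y, z, rx, ry, rz], ...]]. A call has 1 to 8 rows; each row shifts and turns the commanded pose from where the row before left it, along the tool's axes as they then stand; what a row does not reach is not made up. A row lasts 1/8 s, in which the tool goes at most 62.5 mm and 10.7 degrees, less where a joint would pass 70% of its speed; a pose out of reach is approached as far as the arm can. A call is refused whole if a number of a shift passes 6.25 or a number of a turn 0.188, either way. A call with a gripper value outside its range is refused whole. The fingers move at their own pace and stop on an object; the grip force is fixed at half the most. Time passes only in rows, so rows that do not move let the fingers close. It gives the time, the measured TCP pose, the force and the opening at its end, in the units of the state.
- observe(): the state, without advancing time (a new reading comes with each control period).
- capture(name): name is "scene" or "top" or "wrist"; returns a dict with "img" (420x560x3 uint8, red, green, blue), "depth" (420x560 float32, m along the optical axis (not along the pixel's ray), 0 where there is no reading), "vertical_fov" (degrees; the focal length in pixels is half the picture's height over the tangent of half this angle, whatever the lens; pixels are square), "cx", "cy" (the principal point, pixels), "world_to_cam" (4x4, takes a point from world to camera coordinates); the wrist camera has in their place "hand_eye" (4x4, takes a point from camera to tool coordinates, whose origin is the TCP and whose axes are the flange's). Camera axes: x right, y up, looking along -z (the intrinsics and any distortion apply to the point x, -y, -z); pixel columns grow to the right and rows downward; lengths in m; the calibration is good to about 2 mm. A picture is of the moment at which its call begins: read the wrist's pose just before it.
- finish_job(): hands the job in, once; it reports no verdict.
The state is a dict: "time": time; "joint_pos": joint angles; "joint_vel": joint speeds; "joint_torque": joint torques, N m; "position": TCP position; "tcp_rot": TCP orientation; "force": force on the tool from outside, world axes, zero at the start; "wrist_torque": the same for the moment, N m; "grip_width": opening from 0.0 (shut) to 1.0 (fully open).
Only numpy, scipy, OpenCV 4.12 (cv2) and the standard library are available. Lean on these libraries where they do the work, as an engineer would, in place of code of your own. Each camera call takes 0.05 s, during which the arm holds its last target.

### The job

A freshly glued wooden bearing block for the embroidery frame lies loose between the jaws of a one-hand bar clamp on the bench. Squeeze that clamp's trigger against its grip again and again, letting it spring back out each time, until the sliding jaw has closed and grips the block firmly; then let go and leave clamp and block lying flat about where they were.

Things in the scene. Friction and masses are not known exactly. Their poses are not given: they have to be found in the camera images.
- clamp: Loose black bar clamp, 0.8 kg, flat on its side; a twin with empty jaws lies across the bench. Origin: bench, under the housing (70x52x40 high). In mm, z up: bar along x at y 0, jaws to +y up to 76, 42 high; fixed face x 43, sliding pad face x 107..125, drawn to -x. Fixed grip x -30..-15, y -125..-18, 38 high. Trigger on its +x side, 3..37 high. Clear 50 beside them. Slides to centre in fingers.
- clamp_trigger (a joint): Trigger angle, rad: 0 out, 0.42 squeezed. 10 mm thick bar, pivot at clamp x 9, y 10, ends at y -78. Squeeze it and the grip together along x at y -55: there 58 mm over both (x -30..28) at rest, 30 fully squeezed; open to 75 or more. Takes 11 to 20 N, springs back by itself. A full squeeze draws the jaw about 10 mm (the first 3 to 13); it bites anew only after coming fully out. Jaw stays put.
- clamp_pad (a joint): How far the sliding jaw's sprung rubber pad is pressed into the jaw, m: 0 free, 0.005 fully in, 3 N per mm. Above 0.0025 (7.5 N) the grip is firm; squeezing on until the jaw moves no further gives 0.004 to 0.005, and it stays so after the trigger is let out. Some 3 to 6 squeezes in all.
- block: Pale wooden block, 40 (x) by 50 (y) by 44 mm high, 0.12 kg, with a dark glue line across the middle and a round dark mark on top. Stands loose on the bench between the clamp's jaws, its x along the bar, 2 to 6 mm from the fixed jaw. Origin: centre of its underside, z up.
Things that resemble listed ones, but are neither listed nor needed, are in the scene too. Of the things that look like the block, take the one that is nearest to the robot's base at the start.

How it is judged:
On the way, in this order (a step that is already met when the one before it is completed fails the run):
1. the trigger is squeezed well in (value of joint clamp_trigger above 0.25 rad), for 0.1 s.
2. the trigger is let out again (value of joint clamp_trigger below 0.1 rad), for 0.1 s.
3. the sliding jaw presses on the block (value of joint clamp_pad above 0.0025 m), for 0.1 s.
At the end, for the whole second after the job is handed in: The block sits in the jaws, at most 20 mm off the jaw's middle sideways, with the pad pressed in over 2.5 mm (7.5 N); the trigger is released (under 0.1 rad); clamp and block lie flat (10 degrees) on the bench, at rest, the clamp within 100 mm of its start (value of joint clamp_pad above 0.0025 m and value of joint clamp_trigger below 0.1 rad and x of block in the frame of clamp between 0.05 and 0.08 m and y of block in the frame of clamp between 0.025 and 0.065 m and angle between each of block, clamp's own z axis and vertical below 0.17 rad and height (world z) of clamp below 0.015 m and distance of clamp from where it was at the start of the episode below 0.1 m and linear speed of each of clamp, block below 0.02 m/s); the robot touches nothing.
It also fails if it takes over 45 s, if anything falls off the work surface, if the arm or the gripper's body presses on something with over 40 N, if the wrist force passes 120 N, or if a joint passes its speed limit or range.

## Working session

There is one attempt and no reset: what is moved stays moved. The work goes in short steps, Python scripts to look and compute and a tool call to move; the robot and the scene stay as the last step left them, time stands still between calls to the robot, and variables do not carry over. Pictures are saved under pics/ and viewed, and the job is handed in when it is done.

Besides the shell and the picture viewer there is one more tool, called after ">>>" as a command line: name --argument value ..., lists and objects as JSON in quotes. carry_out: Moves the arm, as the interface text tells. Its arguments: {"type":"object","properties":{"series":{"type":"array"}},"required":["series"]}

```bash
mkdir -p pics; cat > h.py <<'E'
from station import *
import numpy as np, cv2, pickle
def grab(n,f=None):
    c=capture(n); cv2.imwrite(f"pics/{f or n}.png",cv2.cvtColor(c["img"],cv2.COLOR_RGB2BGR)); pickle.dump(c,open(f"{f or n}.pkl","wb")); return c
def load(n): return pickle.load(open(n+".pkl","rb"))
def world(c,u,v,d=None,z=None):
    f=210/np.tan(np.radians(c["vertical_fov"])/2)
    T=np.linalg.inv(c["world_to_cam"])
    r=np.array([(u-c["cx"])/f,-(v-c["cy"])/f,-1.])
    if z is None:
        if d is None: d=c["depth"][int(round(v)),int(round(u))]
        return (T@np.append(r*d,1))[:3]
    R=T[:3,:3]@r; o=T[:3,3]
    return o+R*(z-o[2])/R[2]
E
python3 - <<'E'
from h import *
s=observe();print(s)
for n in("scene","top","wrist"):
    c=grab(n);print(n,{k:v for k,v in c.items() if k not in("img","depth")})
E
```

```text
{'time': 0.0, 'joint_pos': array([-1.33900669e+00,  2.76591280e-01,  1.50608764e+00, -2.67230750e-05,
        1.36068858e+00, -1.20974282e-01]), 'joint_vel': array([ 3.10933964e-04,  8.73791562e-04,  7.84093502e-04, -5.63121382e-05,
        6.72360038e-04,  1.29023615e-04]), 'joint_torque': array([ 7.78437661e-04, -4.04585624e+01, -2.37233055e+01,  7.03227217e-02,
        3.43983877e-02, -1.27010744e-04]), 'position': array([ 0.19861691, -0.53939769,  0.40382467]), 'tcp_rot': array([-8.85336060e-04,  9.84484110e-01,  1.75471509e-01, -6.21899747e-05]), 'force': array([ 0.47348495, -0.08969533,  0.18619779]), 'wrist_torque': array([-0.01443589,  0.0180549 , -0.03872885]), 'grip_width': 1.0001813410440015}
scene {'vertical_fov': 50.31000121132154, 'cx': 273.278373996193, 'cy': 209.41564394716806, 'world_to_cam': array([[-0.69796652,  0.71612337, -0.00317003,  0.44846085],
       [-0.49343427, -0.47770602,  0.72685596,  0.26432413],
       [ 0.5190042 ,  0.50888533,  0.68678262, -1.34535887],
       [ 0.        ,  0.        ,  0.        ,  1.        ]])}
top {'vertical_fov': 47.69524762121672, 'cx': 283.36072144580356, 'cy': 201.1602126994906, 'world_to_cam': array([[ 0.02732557, -0.99962537,  0.00155684, -0.03054116],
       [ 0.98906662,  0.02726265,  0.14492745, -0.6041702 ],
       [-0.1449156 , -0.00242041,  0.98944106, -1.14448394],
       [ 0.        ,  0.        ,  0.        ,  1.        ]])}
wrist {'vertical_fov': 59.92779263849754, 'cx': 277.7910528289335, 'cy': 212.28652023881898, 'hand_eye': array([[ 3.30325892e-04,  9.70977770e-01,  2.39169525e-01,
         6.69312152e-02],
       [ 9.99999307e-01, -5.05677798e-05, -1.17584158e-03,
         2.67867214e-05],
       [-1.12962177e-03,  2.39169748e-01, -9.70977114e-01,
         2.01356104e-02],
       [ 0.00000000e+00,  0.00000000e+00,  0.00000000e+00,
         1.00000000e+00]])}
```

View pics/top.png

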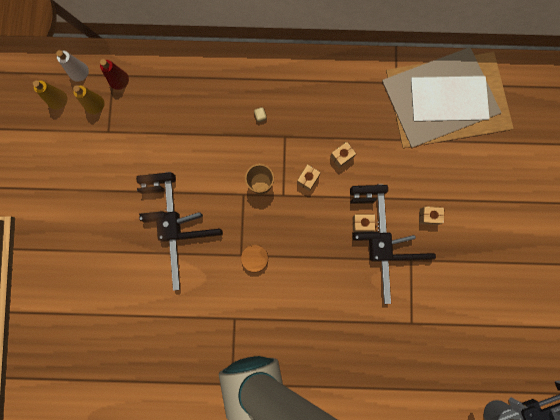

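View pics/scene.png

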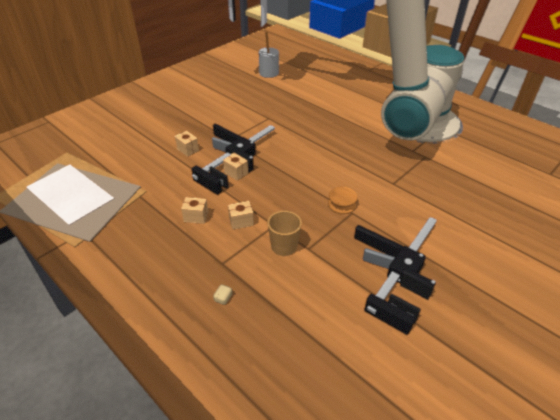

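View pics/wrist.png

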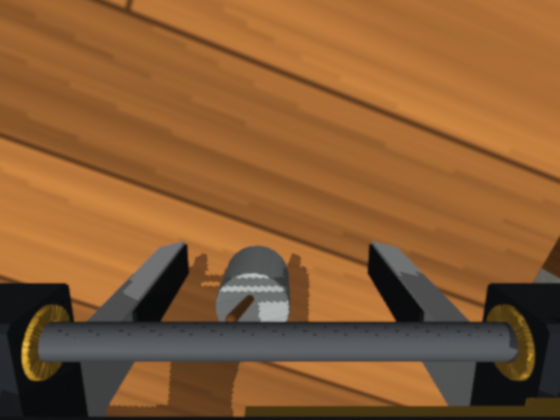

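```bash
python3 - <<'E'
from h import *
i=cv2.imread("pics/top.png")[170:320,320:470]
cv2.imwrite("pics/crop1.png",cv2.resize(i,None,fx=4,fy=4,interpolation=cv2.INTER_CUBIC))
c=load("top")
for n,(u,v) in dict(blk=(365,222),b2=(433,215),b3=(309,177),b4=(344,154),lefthousing=(168,226)).items():
    p=world(c,u,v);print(n,p.round(3),np.hypot(*p[:2]).round(3))
E
```

```text
blk [ 0.558 -0.219  0.042] 0.599
b2 [ 0.58  -0.388  0.044] 0.698
b3 [ 0.668 -0.077  0.046] 0.672
b4 [ 0.73  -0.165  0.043] 0.749
lefthousing [0.535 0.272 0.038] 0.6
```

View pics/crop1.png

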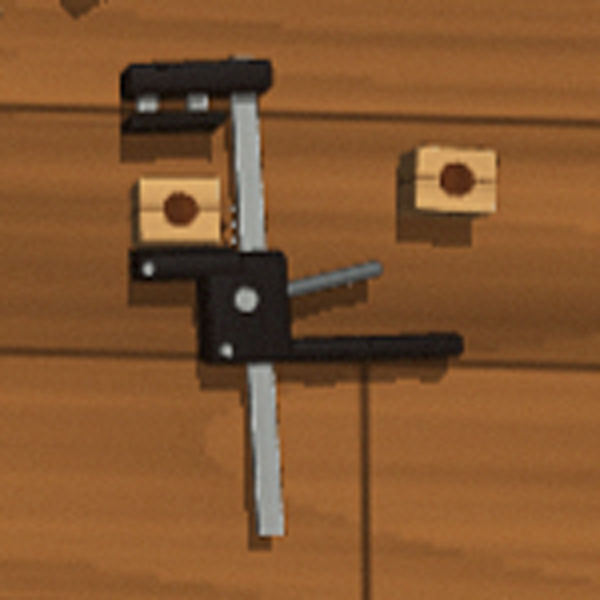

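```bash
python3 - <<'E'
from h import *
c=load("top")
K=[((463,345),.038,(-22,-125)),((245,300),.041,(9,10)),((148,268),.042,None),((290,352),.038,None),((457,179),.044,None),((180,209),.044,None),((247,306),.04,(0,0)),((380,268),.037,None)]
for (a,b),z,m in K:
    print((a,b),world(c,320+a/4-.4,170+b/4-.4,z=z).round(4),m)
E
```

```text
(463, 345) [ 0.4793 -0.3936  0.038 ] (-22, -125)
(245, 300) [ 0.5032 -0.2582  0.041 ] (9, 10)
(148, 268) [ 0.5213 -0.1979  0.042 ] None
(290, 352) [ 0.4721 -0.2865  0.038 ] None
(457, 179) [ 0.5819 -0.3899  0.044 ] None
(180, 209) [ 0.5584 -0.2173  0.044 ] None
(247, 306) [ 0.4996 -0.2596  0.04  ] (0, 0)
(380, 268) [ 0.5256 -0.3431  0.037 ] None
```

```bash
cat >> h.py <<'E'
from scipy.spatial.transform import Rotation as Rn
def plan(target,yaw,n):
    """target TCP, tool x yaw (deg), pointing down"""
    s=observe();p=s["position"];q=s["tcp_rot"];R0=Rn.from_quat([*q[1:],q[0]])
    c,sn=np.cos(np.radians(yaw)),np.sin(np.radians(yaw))
    R1=Rn.from_matrix(np.array([[c,sn,0],[sn,-c,0],[0,0,-1]]))
    rv=(R0.inv()*R1).as_rotvec(); d=(np.array(target)-p)/n
    print("now",p.round(4),"rv",rv.round(4),"force",s["force"].round(1),"t",s["time"])
    R=R0
    for k in range(n):
        print((R.inv().apply(d)*100).round(2),(rv/n).round(3)); R=R*Rn.from_rotvec(rv/n)
E
python3 - <<'E'
from h import *
plan([.497,-.324,.36],93.5,8)
E
```

```text
now [ 0.1986 -0.5395  0.404 ] rv [-1.0000e-03 -1.0000e-03 -1.2791e+00] force [-0.6 -0.1 -1. ] t 0.15
[ 4.43 -1.24  0.55] [-0.   -0.   -0.16]
[ 4.57 -0.52  0.55] [-0.   -0.   -0.16]
[4.59 0.22 0.55] [-0.   -0.   -0.16]
[4.5  0.95 0.55] [-0.   -0.   -0.16]
[4.29 1.65 0.55] [-0.   -0.   -0.16]
[3.98 2.31 0.55] [-0.   -0.   -0.16]
[3.56 2.92 0.55] [-0.   -0.   -0.16]
[3.05 3.45 0.55] [-0.   -0.   -0.16]
```

>>> carry_out --series '[[[1, 4.43, -1.24, 0.55, 0, 0, -0.16], [1, 4.57, -0.52, 0.55, 0, 0, -0.16], [1, 4.59, 0.22, 0.55, 0, 0, -0.16], [1, 4.5, 0.95, 0.55, 0, 0, -0.16], [1, 4.29, 1.65, 0.55, 0, 0, -0.16], [1, 3.98, 2.31, 0.55, 0, 0, -0.16], [1, 3.56, 2.92, 0.55, 0, 0, -0.16], [1, 3.05, 3.45, 0.55, 0, 0, -0.16]]]'

```text
time: 1.15
position: [0.498, -0.323, 0.3602]
tcp_rot: [-0.0, 0.683, 0.73, -0.0]
force: [0.1, 0.3, -0.5]
grip_width: 1.002
```

>>> carry_out --series '[[[1, 0, 0, 0, 0, 0, 0], [1, 0, 0, 0, 0, 0, 0]]]'

```text
time: 1.4
position: [0.4966, -0.3242, 0.3604]
tcp_rot: [-0.0, 0.685, 0.729, -0.0]
force: [-0.2, 0.1, 0.9]
grip_width: 0.998
```

```bash
cat >> h.py <<'E'
def wgrab(f):
    s=observe(); c=capture("wrist"); q=s["tcp_rot"]
    T=np.eye(4);T[:3,:3]=Rn.from_quat([*q[1:],q[0]]).as_matrix();T[:3,3]=s["position"]
    c["world_to_cam"]=np.linalg.inv(T@c["hand_eye"])
    cv2.imwrite(f"pics/{f}.png",cv2.cvtColor(c["img"],cv2.COLOR_RGB2BGR)); pickle.dump(c,open(f"{f}.pkl","wb")); return c
E
python3 - <<'E'
from h import *
wgrab("w1"); plan([.497,-.324,.206],93.5,4)
E
```

```text
now [ 0.4963 -0.3246  0.3606] rv [-0.0009  0.0003 -0.0004] force [0.2 1.8 0.6] t 1.45
[0.01 0.02 3.86] [-0.  0. -0.]
[0.01 0.02 3.86] [-0.  0. -0.]
[0.01 0.02 3.86] [-0.  0. -0.]
[0.01 0.02 3.86] [-0.  0. -0.]
```

View pics/w1.png

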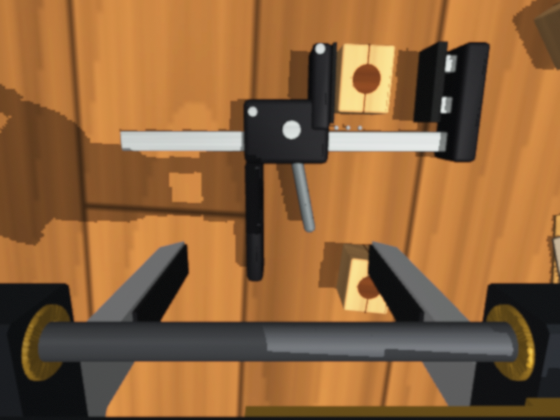

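```bash
python3 - <<'E'
from h import *
c=load("w1")
for n,u,v,z in [("gripL",247,220,.038),("gripR",263,220,.038),("gripLtop",248,168,.038),("gripRtop",263,168,.038),("griptip",255,279,.038),("pin",291,130,.041),("trigtip",309,229,.037),("bar L",122,139,.03),("bar R",440,142,.03)]:
    p=world(c,u,v,z=z); th=np.radians(3.5);d=p[:2]-[.495,-.2687]
    print(n,p.round(4),"model",(np.array([[np.cos(th),np.sin(th)],[-np.sin(th),np.cos(th)]])@d*1000).round(1), world(c,u,v)[2].round(3))
E
```

```text
gripL [ 0.4687 -0.3392  0.038 ] model [-30.5 -68.7] 0.036
gripR [ 0.4825 -0.3383  0.038 ] model [-16.8 -68.7] 0.014
gripLtop [ 0.4677 -0.2945  0.038 ] model [-28.8 -24.1] 0.037
gripRtop [ 0.4801 -0.2937  0.038 ] model [-16.4 -24. ] -0.001
griptip [ 0.4782 -0.3934  0.038 ] model [ -24.4 -123.4] 0.037
pin [ 0.5011 -0.2615  0.041 ] model [6.5 6.8] 0.042
trigtip [ 0.5227 -0.3442  0.037 ] model [ 23. -77.] 0.037
bar L [ 0.3609 -0.2778  0.03  ] model [-134.4   -0.9] 0.026
bar R [ 0.6265 -0.2638  0.03  ] model [131.6  -3.1] 0.026
```

>>> carry_out --series '[[[1, -0.1, 0, 4, 0, 0, 0], [1, 0, 0, 4, 0, 0, 0], [1, 0, 0, 4, 0, 0, 0], [1, 0, 0, 2, 0, 0, 0], [1, 0, 0, 1.4, 0, 0, 0], [1, 0, 0, 0, 0, 0, 0]]]'

```text
time: 2.2
position: [0.4963, -0.3256, 0.2062]
tcp_rot: [-0.001, 0.685, 0.728, -0.0]
force: [1.0, -0.3, 0.0]
grip_width: 0.999
```

>>> carry_out --series '[[[-1, 0, 0, 0, 0, 0, 0], [-1, 0, 0, 0, 0, 0, 0], [-1, 0, 0, 0, 0, 0, 0], [-1, 0, 0, 0, 0, 0, 0]]]'

```text
time: 2.7
position: [0.4969, -0.3251, 0.207]
tcp_rot: [0.0, 0.685, 0.729, -0.0]
force: [-5.1, -2.7, 2.8]
grip_width: 0.61
```

>>> carry_out --series '[[[-1, 0, 0, 0, 0, 0, 0], [-1, 0, 0, 0, 0, 0, 0], [-1, 0, 0, 0, 0, 0, 0], [-1, 0, 0, 0, 0, 0, 0]]]'

```text
time: 3.2
position: [0.4951, -0.3254, 0.207]
tcp_rot: [-0.002, 0.684, 0.73, -0.002]
force: [-8.5, -1.1, 4.3]
grip_width: 0.32
```

```bash
python3 - <<'E'
from h import *
wgrab("w2");grab("top","t2")
i=cv2.imread("pics/t2.png")[170:320,320:470]
cv2.imwrite("pics/crop2.png",cv2.resize(i,None,fx=3,fy=3,interpolation=cv2.INTER_CUBIC))
E
```

```text
(no output)
```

View pics/w2.png

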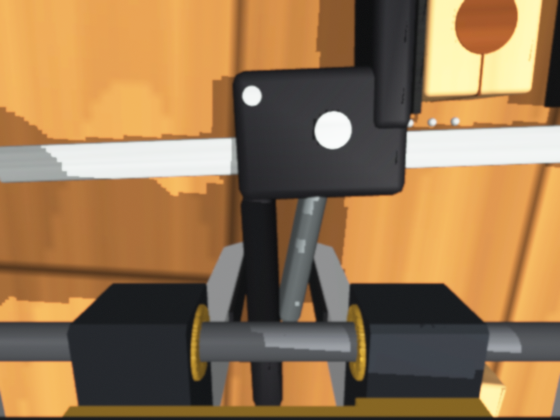

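View pics/crop2.png

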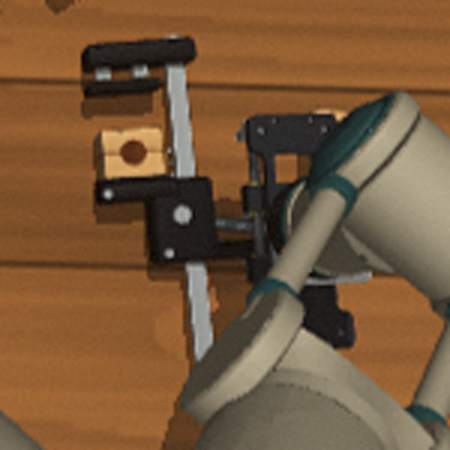

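>>> carry_out --series '[[[1, 0, 0, 0, 0, 0, 0], [1, 0, 0, 0, 0, 0, 0], [1, 0, 0, 0, 0, 0, 0], [1, 0, 0.3, 0, 0, 0, 0], [1, 0, 0.3, 0, 0, 0, 0], [1, 0, 0, 0, 0, 0, 0], [1, 0, 0, 0, 0, 0, 0], [1, 0, 0, 0, 0, 0, 0]]]'

```text
time: 4.3
position: [0.5029, -0.3248, 0.2066]
tcp_rot: [-0.0, 0.685, 0.729, -0.0]
force: [0.6, 0.6, -0.2]
grip_width: 1.004
```

```bash
python3 - <<'E'
from h import *
wgrab("w3")
E
```

```text
(no output)
```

View pics/w3.png

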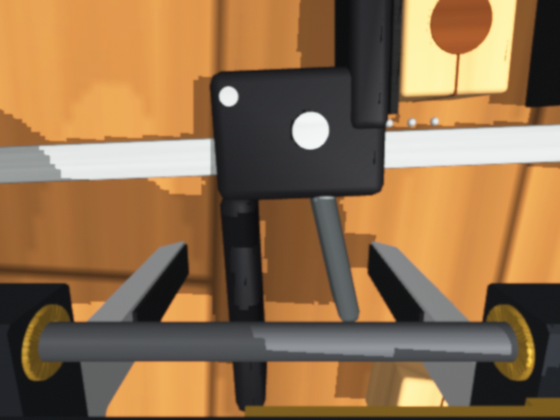

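>>> carry_out --series '[[[-1, 0, -0.3, 0, 0, 0, 0], [-1, 0, -0.3, 0, 0, 0, 0], [-1, 0, 0, 0, 0, 0, 0], [-1, 0, 0, 0, 0, 0, 0], [-1, 0, 0, 0, 0, 0, 0], [-1, 0, 0, 0, 0, 0, 0], [-1, 0, 0, 0, 0, 0, 0], [-1, 0, 0, 0, 0, 0, 0]]]'

```text
time: 5.35
position: [0.4962, -0.325, 0.2067]
tcp_rot: [-0.001, 0.685, 0.729, -0.001]
force: [-4.6, -1.7, 2.7]
grip_width: 0.313
```

>>> carry_out --series '[[[1, 0, 0, 0, 0, 0, 0], [1, 0, 0, 0, 0, 0, 0], [1, 0, 0, 0, 0, 0, 0], [1, 0, 0.3, 0, 0, 0, 0], [1, 0, 0.3, 0, 0, 0, 0], [1, 0, 0, 0, 0, 0, 0], [1, 0, 0, 0, 0, 0, 0], [1, 0, 0, 0, 0, 0, 0]]]'

```text
time: 6.35
position: [0.5028, -0.3247, 0.2066]
tcp_rot: [-0.0, 0.685, 0.729, -0.0]
force: [-1.5, -0.1, -0.2]
grip_width: 1.0
```

```bash
python3 - <<'E'
from h import *
wgrab("w4");grab("top","t4")
i=cv2.imread("pics/t4.png")[170:320,320:470]
cv2.imwrite("pics/crop4.png",cv2.resize(i,None,fx=3,fy=3,interpolation=cv2.INTER_CUBIC))
E
```

```text
(no output)
```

View pics/w4.png

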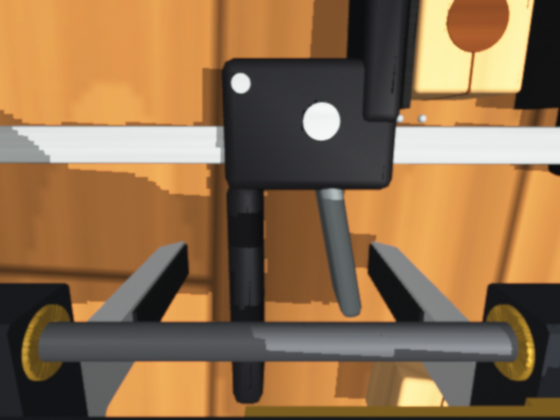

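View pics/crop4.png

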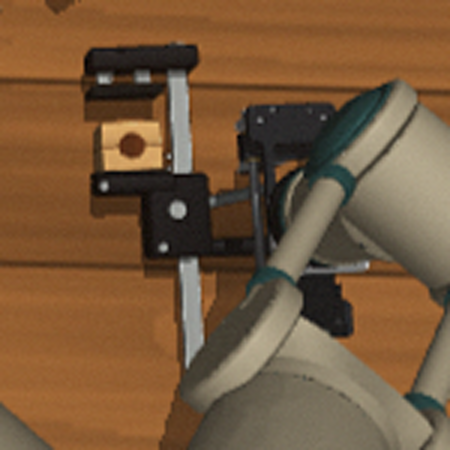

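>>> carry_out --series '[[[-1, 0, -0.3, 0, 0, 0, 0], [-1, 0, -0.3, 0, 0, 0, 0], [-1, 0, 0, 0, 0, 0, 0], [-1, 0, 0, 0, 0, 0, 0], [-1, 0, 0, 0, 0, 0, 0], [-1, 0, 0, 0, 0, 0, 0], [-1, 0, 0, 0, 0, 0, 0], [-1, 0, 0, 0, 0, 0, 0]]]'

```text
time: 7.45
position: [0.4961, -0.3253, 0.2067]
tcp_rot: [-0.001, 0.685, 0.729, -0.001]
force: [-5.8, -3.3, 2.8]
grip_width: 0.304
```

>>> carry_out --series '[[[1, 0, 0, 0, 0, 0, 0], [1, 0, 0, 0, 0, 0, 0], [1, 0, 0, 0, 0, 0, 0], [1, 0, 0.3, 0, 0, 0, 0], [1, 0, 0.3, 0, 0, 0, 0], [1, 0, 0, 0, 0, 0, 0], [1, 0, 0, 0, 0, 0, 0], [1, 0, 0, 0, 0, 0, 0]]]'

```text
time: 8.45
position: [0.5028, -0.3247, 0.2065]
tcp_rot: [-0.0, 0.685, 0.729, -0.0]
force: [-0.4, 0.2, 0.3]
grip_width: 0.998
```

```bash
python3 - <<'E'
from h import *
wgrab("w5");grab("top","t5")
i=cv2.imread("pics/t5.png")[170:320,320:470]
cv2.imwrite("pics/crop5.png",cv2.resize(i,None,fx=3,fy=3,interpolation=cv2.INTER_CUBIC))
E
```

```text
(no output)
```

View pics/w5.png

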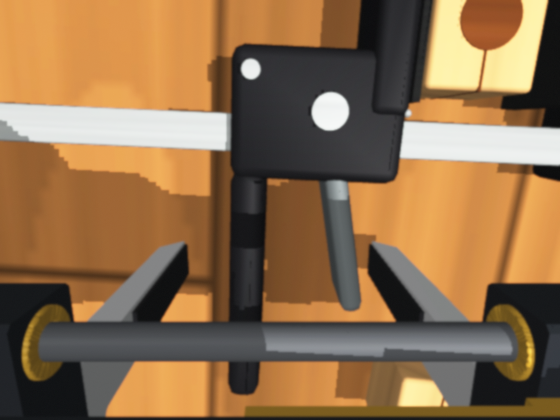

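View pics/crop5.png

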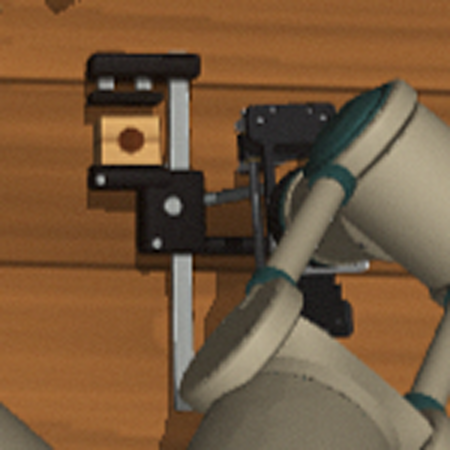

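>>> carry_out --series '[[[1, 0.8, 0, 0, 0, 0, 0.04], [-1, 0, -0.3, 0, 0, 0, 0], [-1, 0, -0.3, 0, 0, 0, 0], [-1, 0, 0, 0, 0, 0, 0], [-1, 0, 0, 0, 0, 0, 0], [-1, 0, 0, 0, 0, 0, 0], [-1, 0, 0, 0, 0, 0, 0], [-1, 0, 0, 0, 0, 0, 0]]]'

```text
time: 9.55
position: [0.4956, -0.3171, 0.2067]
tcp_rot: [-0.001, 0.699, 0.715, -0.001]
force: [-1.0, -2.2, 0.1]
grip_width: 0.315
```

>>> carry_out --series '[[[-1, 0, 0, 0, 0, 0, 0], [-1, 0, 0, 0, 0, 0, 0]]]'

```text
time: 9.8
position: [0.496, -0.317, 0.2067]
tcp_rot: [-0.0, 0.699, 0.715, -0.001]
force: [-5.8, -2.8, 2.8]
grip_width: 0.315
```

>>> carry_out --series '[[[1, 0, 0, 0, 0, 0, 0], [1, 0, 0, 0, 0, 0, 0], [1, 0, 0, 0, 0, 0, 0], [1, 0, 0.3, 0, 0, 0, 0], [1, 0, 0.3, 0, 0, 0, 0], [1, 0, 0, 0, 0, 0, 0], [1, 0, 0, 0, 0, 0, 0], [1, 0, 0, 0, 0, 0, 0]]]'

```text
time: 10.8
position: [0.5023, -0.3167, 0.2065]
tcp_rot: [-0.0, 0.699, 0.715, -0.0]
force: [1.1, -0.2, 0.1]
grip_width: 0.999
```

```bash
python3 - <<'E'
from h import *
wgrab("w6");grab("top","t6")
i=cv2.imread("pics/t6.png")[170:320,320:470]
cv2.imwrite("pics/crop6.png",cv2.resize(i,None,fx=3,fy=3,interpolation=cv2.INTER_CUBIC))
E
```

```text
(no output)
```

View pics/w6.png

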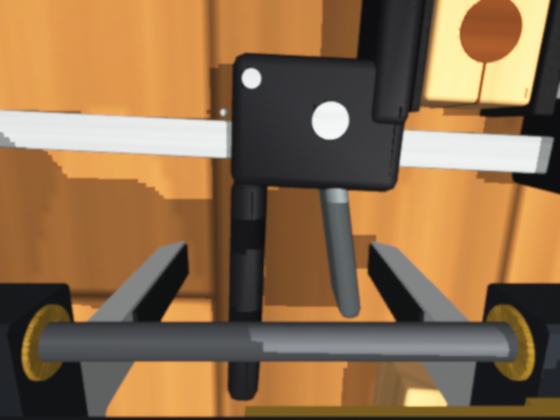

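View pics/crop6.png

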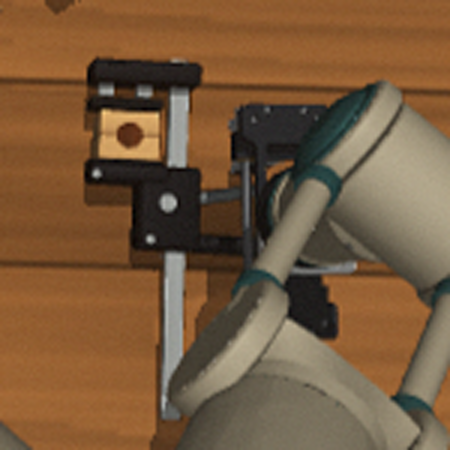

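>>> carry_out --series '[[[1, 0.5, 0, 0, 0, 0, 0.04], [-1, 0, -0.3, 0, 0, 0, 0], [-1, 0, -0.3, 0, 0, 0, 0], [-1, 0, 0, 0, 0, 0, 0], [-1, 0, 0, 0, 0, 0, 0], [-1, 0, 0, 0, 0, 0, 0], [-1, 0, 0, 0, 0, 0, 0], [-1, 0, 0, 0, 0, 0, 0]]]'

```text
time: 11.9
position: [0.4953, -0.3119, 0.2067]
tcp_rot: [-0.001, 0.713, 0.701, -0.001]
force: [-3.4, -3.3, 1.5]
grip_width: 0.317
```

>>> carry_out --series '[[[-1, 0, 0, 0, 0, 0, 0], [-1, 0, 0, 0, 0, 0, 0]]]'

```text
time: 12.15
position: [0.4955, -0.3119, 0.2067]
tcp_rot: [-0.001, 0.713, 0.701, -0.001]
force: [-5.2, -2.9, 2.4]
grip_width: 0.321
```

>>> carry_out --series '[[[1, 0, 0, 0, 0, 0, 0], [1, 0, 0, 0, 0, 0, 0], [1, 0, 0, 0, 0, 0, 0], [1, 0, 0.3, 0, 0, 0, 0], [1, 0, 0.3, 0, 0, 0, 0], [1, 0, 0, 0, 0, 0, 0], [1, 0, 0, 0, 0, 0, 0], [1, 0, 0, 0, 0, 0, 0]]]'

```text
time: 13.15
position: [0.5022, -0.3117, 0.2065]
tcp_rot: [-0.0, 0.713, 0.701, -0.0]
force: [-0.1, 0.6, -0.0]
grip_width: 1.002
```

```bash
python3 - <<'E'
from h import *
wgrab("w7");grab("top","t7")
i=cv2.imread("pics/t7.png")[170:320,320:470]
cv2.imwrite("pics/crop7.png",cv2.resize(i,None,fx=4,fy=4,interpolation=cv2.INTER_CUBIC))
E
```

```text
(no output)
```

View pics/w7.png

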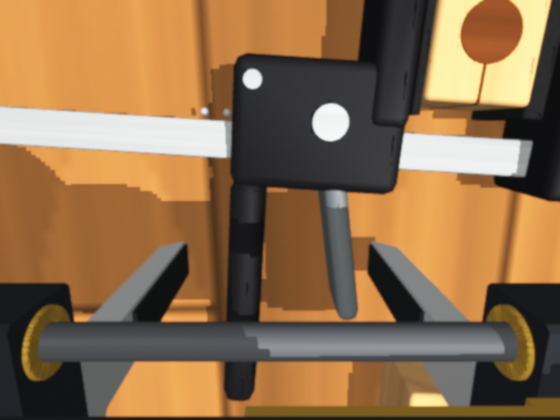

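View pics/crop7.png

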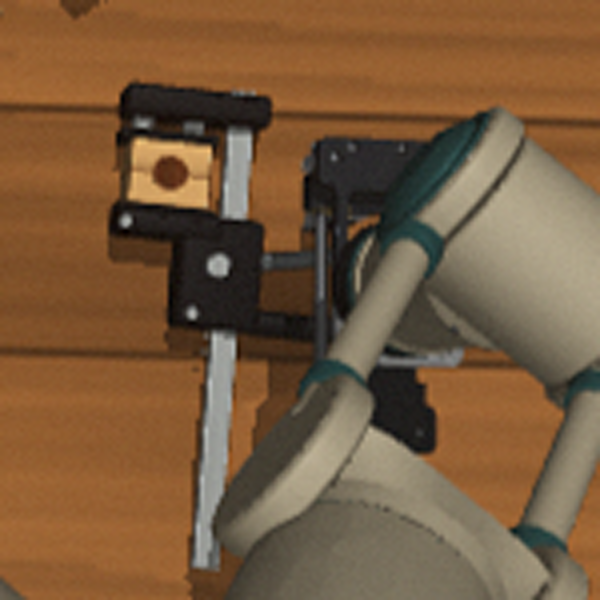

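>>> carry_out --series '[[[1, 0.5, 0, 0, 0, 0, 0.05], [-1, 0, -0.3, 0, 0, 0, 0], [-1, 0, -0.3, 0, 0, 0, 0], [-1, 0, 0, 0, 0, 0, 0], [-1, 0, 0, 0, 0, 0, 0], [-1, 0, 0, 0, 0, 0, 0], [-1, 0, 0, 0, 0, 0, 0], [-1, 0, 0, 0, 0, 0, 0]]]'

```text
time: 14.25
position: [0.4955, -0.3069, 0.2067]
tcp_rot: [-0.001, 0.73, 0.683, -0.001]
force: [-5.4, -3.2, 1.0]
grip_width: 0.493
```

>>> carry_out --series '[[[-1, 0, 0, 0, 0, 0, 0], [-1, 0, 0, 0, 0, 0, 0], [-1, 0, 0, 0, 0, 0, 0]]]'

```text
time: 14.62
position: [0.4954, -0.3069, 0.2066]
tcp_rot: [-0.001, 0.73, 0.683, -0.001]
force: [-4.8, -2.9, 1.0]
grip_width: 0.494
```

>>> carry_out --series '[[[1, 0, 0, 0, 0, 0, 0], [1, 0, 0, 0, 0, 0, 0], [1, 0, 0, 0, 0, 0, 0], [1, 0, 0.3, 0, 0, 0, 0], [1, 0, 0.3, 0, 0, 0, 0], [1, 0, 0, 0, 0, 0, 0], [1, 0, 0, 0, 0, 0, 0], [1, 0, 0, 0, 0, 0, 0]]]'

```text
time: 15.62
position: [0.5024, -0.3067, 0.2066]
tcp_rot: [-0.0, 0.731, 0.683, -0.0]
force: [0.5, -0.6, -0.1]
grip_width: 0.997
```

```bash
python3 - <<'E'
from h import *
wgrab("w8");grab("top","t8")
i=cv2.imread("pics/t8.png")[170:320,320:470]
cv2.imwrite("pics/crop8.png",cv2.resize(i,None,fx=4,fy=4,interpolation=cv2.INTER_CUBIC))
E
```

```text
(no output)
```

View pics/w8.png

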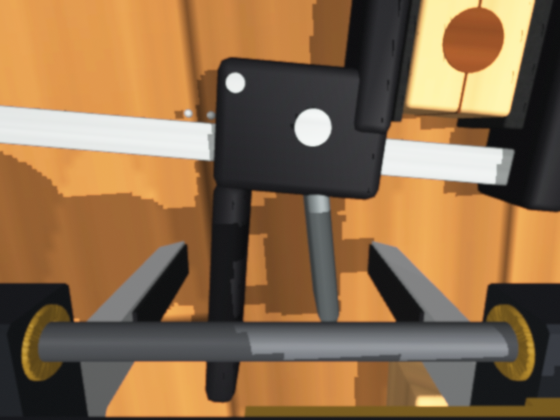

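View pics/crop8.png

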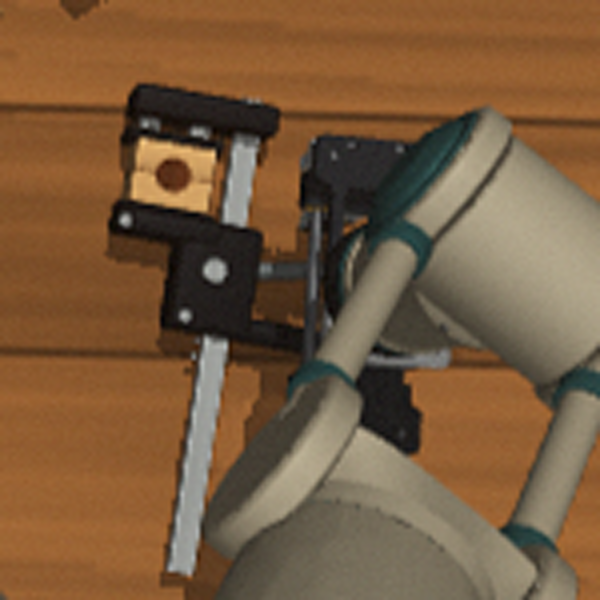

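>>> carry_out --series '[[[1, 0.2, -0.3, 0, 0, 0, 0.07], [-1, 0, -0.3, 0, 0, 0, 0], [-1, 0, 0, 0, 0, 0, 0], [-1, 0, 0, 0, 0, 0, 0], [-1, 0, 0, 0, 0, 0, 0], [-1, 0, 0, 0, 0, 0, 0], [-1, 0, 0, 0, 0, 0, 0], [-1, 0, 0, 0, 0, 0, 0]]]'

```text
time: 16.73
position: [0.4957, -0.3047, 0.2067]
tcp_rot: [-0.0, 0.754, 0.657, -0.001]
force: [-4.7, -3.8, 1.5]
grip_width: 0.472
```

>>> carry_out --series '[[[1, 0, 0, 0, 0, 0, 0], [1, 0, 0, 0, 0, 0, 0], [1, 0, 0, 0, 0, 0, 0], [1, 0, 0, 0, 0, 0, 0], [1, 0, 0, 0, 0, 0, 0], [1, 0, 0, 0, 0, 0, 0], [1, 0, 0, 0, 0, 0, 0]]]'

```text
time: 17.6
position: [0.4966, -0.3042, 0.2067]
tcp_rot: [0.0, 0.754, 0.657, -0.0]
force: [-0.2, -1.0, -0.3]
grip_width: 0.998
```

```bash
python3 - <<'E'
from h import *
wgrab("w9")
E
```

```text
(no output)
```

View pics/w9.png

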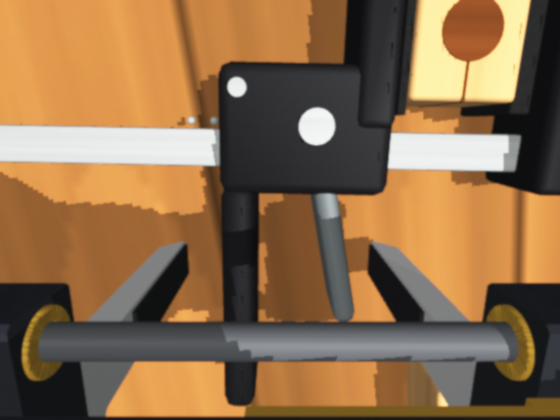

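>>> carry_out --series '[[[1, 0, 0, -2, 0, 0, 0], [1, 0, 0, -4, 0, 0, 0], [1, 0, 0, -4, 0, 0, 0], [1, 0, 0, -4, 0, 0, 0], [1, 0, 0, 0, 0, 0, 0], [1, 0, 0, 0, 0, 0, 0]]]'

```text
time: 18.4
position: [0.4963, -0.3038, 0.346]
tcp_rot: [-0.001, 0.754, 0.657, -0.0]
force: [-0.7, -0.5, -0.3]
grip_width: 1.0
```

```bash
python3 - <<'E'
from h import *
c=wgrab("w10");grab("scene","s10")
i=cv2.imread("pics/w10.png")[0:300,200:560]
cv2.imwrite("pics/crop10.png",cv2.resize(i,None,fx=2.2,fy=2,interpolation=cv2.INTER_CUBIC))
E
```

```text
(no output)
```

View pics/crop10.png

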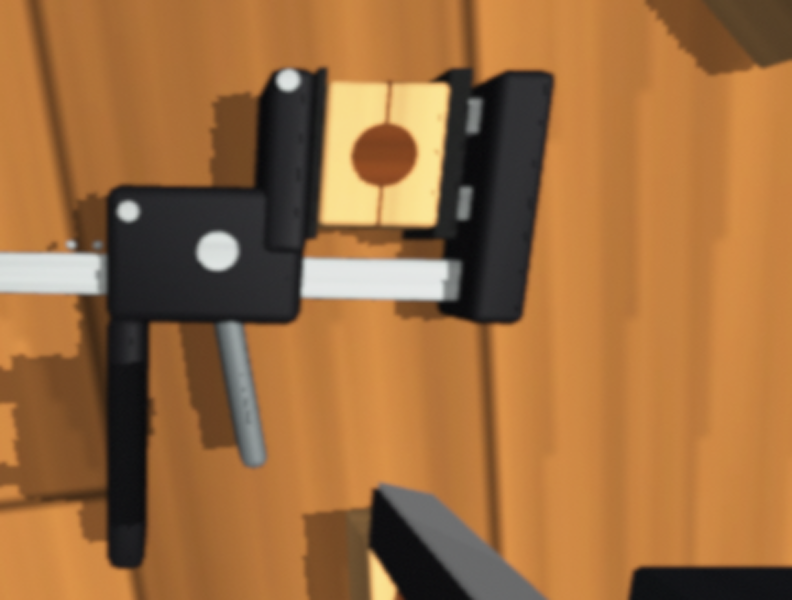

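View pics/s10.png

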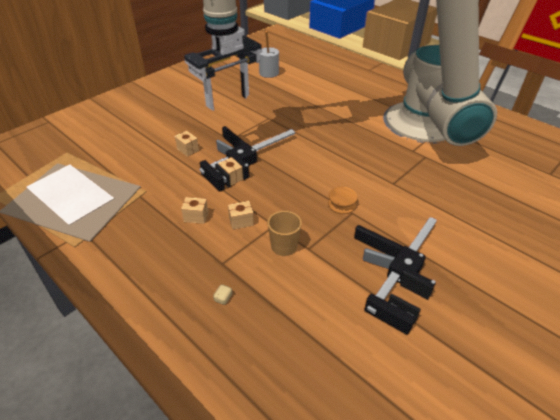

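```bash
python3 - <<'E'
from h import *
a=cv2.imread("pics/w1.png")[30:170,300:500];b=cv2.imread("pics/w10.png")[20:160,270:470]
cv2.imwrite("pics/cmp.png",np.hstack([cv2.resize(x,(400,560),interpolation=cv2.INTER_CUBIC) if 0 else cv2.resize(x,None,fx=2,fy=4,interpolation=cv2.INTER_CUBIC) for x in(a,b)]) if 0 else np.vstack([cv2.resize(x,None,fx=4,fy=2,interpolation=cv2.INTER_CUBIC) for x in(a,b)]))
c=load("w10")
def P(u,v,z): return world(c,200+u/2.2,v/2,z=z)
tip=P(127,566,.038);pin=P(217,250,.041);blk=P(384,154,.044)
m=np.array([-31,-135.]);w=(tip-pin)[:2]*1000
yaw=np.arctan2(w[1],w[0])-np.arctan2(m[1],m[0]);R=np.array([[np.cos(yaw),-np.sin(yaw)],[np.sin(yaw),np.cos(yaw)]])
o=pin[:2]-R@[.009,.010]
print(np.degrees(yaw),o,np.linalg.norm(o-[.494,-.271]),"block in clamp",R.T@(blk[:2]-o), "depth z",world(c,200+384/2.2,77)[2])
E
```

```text
-9.0618099194149 [ 0.50862772 -0.24869976] 0.026669667158418783 block in clamp [0.06306661 0.04520517] depth z 0.045774788065728045
```

View pics/cmp.png

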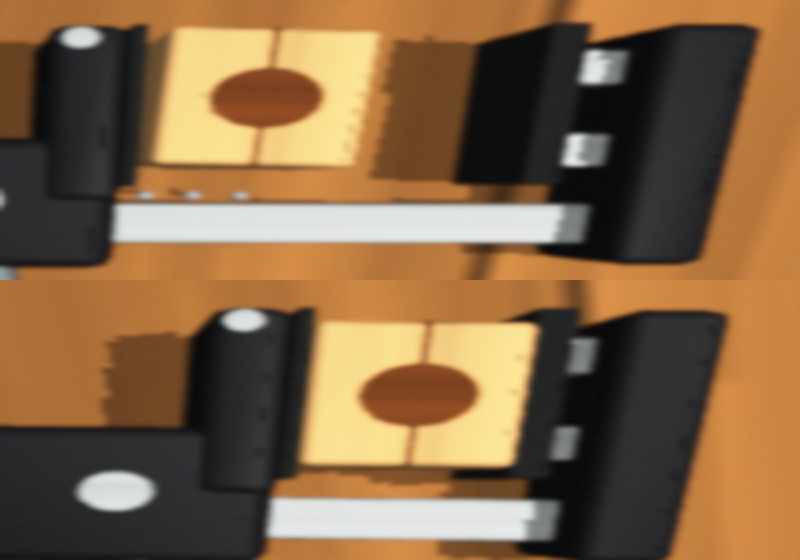

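```bash
python3 - <<'E'
from station import *
print(finish_job())
E
```

```text
the job is handed in; nothing more can be done
None
```

I squeezed and fully released the trigger of the clamp with the block in its jaws seven times. The sliding jaw closed on the block, and I then opened the fingers, lifted clear and handed the job in at about 18.5 s. No verdict was reported, so everything below comes from my own checks.

- **Squeezes:** the first five went to full travel, about 30 mm across grip and trigger. The sixth and seventh stalled at about 46 and 44 mm, which I took as the jaw being able to go no further.
- **Pad:** the visible pad guide pins shortened from about 12 to 7 pixels between the first and last wrist pictures. That is roughly 4 mm of pad travel, an image estimate rather than a joint reading.
- **Block:** it sits at about x 63, y 45 mm in the clamp frame and looks level with both jaw faces.
- **Trigger and clearance:** the trigger is out, and nothing touches the robot.
- **Clamp drift:** the clamp lies flat, but it crept about 27 mm from its start and turned about 12 degrees on the bench. From the fourth squeeze on I moved and turned the gripper to follow it.

No check failed or disagreed.

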